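# Fit the retaining ring on the blue vial carousel

## Robot

A 6-joint arm with a two-finger parallel gripper is mounted at the origin on the work surface. World frame = base frame: x ahead of the robot, y to its left, z up, the work surface at z = 0. Lengths are in m, angles in rad, forces in N, time in s.
With the tool pointing down it reaches from about 0.275 to 0.75 m from the base axis. Payload 10.2 kg.
Tool frame: the origin (TCP) lies midway between the tips of the shut fingers; the grasp point (between the pads) lies 19 mm behind it (env.hold_point_z is the distance from the TCP to the grasp point, in m); z points along the fingers, y is the line along which they close (so a half turn about z gives the same grasp; the last joint's range is limited). The gripper opens to 85 mm and grips with 20 to 120 N. Pads are 22 mm wide; open, the fingers measure 114 mm over their backs; the gripper's body (76 mm by 85 mm) begins 54 mm behind the grasp point. The pads swing forward as they close: fully open they stand 13 mm farther back than shut.
Start: joints at [-1.444, 0.313, 1.498, -0, 1.331, -0.223], TCP at [0.18, -0.493, 0.231] pointing down, gripper open.
Joint ranges: [-2.94, 2.94], [-0.97, 2.17], [0.19, 2.56], [-1.23, 4.37], [0.02, 3.11], [-2.88, 2.88]. Speed limits (rad/s): [2.39, 2.39, 3.01, 3.14, 3.14, 3.14].

## Interface

Orientations are given as a unit quaternion [x, y, z, w].
In Python, from bench import env, kinematics, monitor, eyes, job gives the robot as it stands. The module is installed in compiled form; this text tells all that it offers. Calls block until the motion is done:
- env.reach(position, orientation): joint-space move of the TCP to a pose.
- env.movel(position, velocity=0.15, frame=None, guard=None): straight line of the TCP; frame=None keeps the orientation; velocity is the mean speed in m/s. With guard (N) it stops when the force on the tool has changed by that much, and returns True; else False.
- env.set_joints(angles): joint-space move.
- env.release() and env.close_gripper(effort=None): open the fingers fully, or close them until they stop; effort is the grip in N (None keeps the last).
- env.hold(seconds).
- kinematics.ik(position, orientation): joint angles nearest the present ones, or None.
- monitor.sense(): the state.
- eyes.grab_frame(name): name is "scene" or "top" or "wrist"; returns a dict with "frame" (400x640x3 uint8, red, green, blue), "mtx" (3x3 intrinsics, pixels), "view" (4x4, takes a point from world to camera coordinates). Camera axes: x right, y down, z forward; pixel columns grow to the right and rows downward; lengths in m; the calibration is good to about 2 mm. The wrist camera is an equidistant fisheye: a pixel r from the principal point sees the ray r / f radians off the axis. A picture is of the moment at which its call begins. There is no depth.
A pose or a line that the arm cannot do raises env.MotionError and nothing moves.
- job.hand_in(): hands the job in; it is judged then, once.
The state is a dict: "clock": time; "joints": joint angles; "qvel": joint speeds; "joint_efforts": joint torques, N m; "position": TCP position; "ee_rot": TCP orientation; "contact_force": force on the tool from outside, world axes, zero at the start; "ft_torque": the same for the moment, N m; "finger_gap": opening from 0.0 (shut) to 1.0 (fully open); "gripper_force": force on a finger pad.
Only numpy, scipy, OpenCV 4.12 (cv2) and the standard library are available. Lean on these libraries where they do the work, as an engineer would, in place of code of your own. Each camera call takes 0.05 s, during which the arm holds its last target. There are 200 camera calls.

## Task

Using the red-handled spreading pliers, take the brass retaining ring from the white stand, slip it over the bare spindle of the blue carousel and let it close in the groove just above the shoulder. Then put the pliers back on top of their white stand. Handle the ring only with the pliers, and leave the orange carousel alone.

Things in the scene. Friction and masses are not known exactly. Their poses are not given: they have to be found in the camera images.
- pliers_grip (a point): Spreading pliers (145 mm); point midway between the red handles, 50 mm behind the pivot, 51 up; x to the jaws, z up. Handles 7 thick, 52 long, 6 below to 10 above point. Squeeze along y: outer width 57 relaxed, 22 at stop (17 N; use 25-30; pliers slide 6 forward). Reopen to 47-52: ring and jaws close, return spring (13 N) still holds pliers in the fingers, jaws lift free; above 58 drops them.
- ring_center (a point): Brass split ring, 6 mm thick; bore centre, half way up; x from cross bar to lugs. Starts between the jaw tips, 86 ahead (pliers' x) of the grip point, 28 below; carried, about 80 ahead, 34 below. Jaw tips (34 below grip) have pins that spread the lugs and ledges that carry them. Bore 24 closed by spring; spread 44 along y, clear of the head all round. Spindle best 2 mm ahead (+x) of this point.
- blue_seat (a point): Blue vial carousel, fixed, 116 mm wide: point on the bare steel spindle's axis at the top of the dark shoulder (62 wide), 70 above the bench. Groove above it: 21 dia., 15 high; then head 27 dia., top 24 above point. Ring centre 3-10 above point closes in the groove; a few mm off-centre is forgiven. Orange carousel alike (dark ring fitted), 0.2 m aside: pass over it 100 mm or more above the bench.
- stand_top (a point): White fixed stand: point on top of its raised block, 45 mm above the bench, under the pliers' pivot at the start; x towards the black ring pad (top 20 above the bench, 11-43 ahead). Block spans 33 behind to 9 ahead, 64 wide; a bar of equal height, 65-75 behind, bears the handles' ends. Pliers lying back on it have the grip point 50 behind this point and 6 above it, jaw tips hanging over the pad.

How it is judged:
On the way, in this order (a step that is already met when the one before it is completed fails the run):
1. the ring is lifted off its stand on the pliers (distance of ring_center from where it was at the start of the episode above 0.05 m and height (world z) of ring_center above 0.06 m and x of ring_center in the frame of pliers_grip between 0.07 and 0.105 m), for 0.2 s.
2. the ring sits level and closed in the blue carousel's groove, the pliers lifted clear of it (horizontal distance between ring_center and blue_seat below 0.005 m and z of ring_center in the frame of blue_seat between 0 and 0.0135 m and angle between ring_center's own z axis and vertical below 0.17 rad and distance between ring_center and pliers_grip above 0.13 m), for 0.2 s.
At the end, for the whole second after the job is handed in: the ring is level (10 degrees) round the blue spindle, within 5 mm of its axis and 0 to 13.5 mm above the shoulder; the pliers lie flat (10 degrees) and still on the white stand, their grip point 2 to 12 mm above its top and within 75 mm of stand_top (horizontal distance between ring_center and blue_seat below 0.005 m and z of ring_center in the frame of blue_seat between 0 and 0.0135 m and angle between each of ring_center, pliers_grip's own z axis and vertical below 0.17 rad and z of pliers_grip in the frame of stand_top between 0.002 and 0.012 m and horizontal distance between pliers_grip and stand_top below 0.075 m and linear speed of each of pliers, ring below 0.02 m/s); the robot touches nothing.
It fails at once if the fingers touch the ring (contact force between the fingers and ring above 0.5 N).
It fails at once if the robot or the pliers push on the orange carousel (contact force between any of the fingers, the arm, pliers, ring and orange_carousel above 1 N).
It also fails if it takes over 46 s, if anything falls off the work surface, if the arm or the gripper's body presses on something with over 40 N, if the wrist force passes 120 N, or if a joint passes its speed limit or range.

## Working session

There is one attempt and no reset: what is moved stays moved. The work goes in short steps, each a Python script; the robot and the scene stay as the last script left them, time stands still between calls to the robot, and variables do not carry over. Pictures are saved under pics/ and viewed, at most 10 in all, crops included, and the job is handed in when it is done.

```bash
mkdir -p pics
cat > h.py <<'E'
import numpy as np, cv2
from bench import env, kinematics, monitor, eyes, job
def save(f,n): cv2.imwrite(f'pics/{n}.png',f['frame'][:,:,::-1]); np.savez(f'pics/{n}.npz',**{k:f[k] for k in('frame','mtx','view')})
def ray(f,uv,fish=False):
    K,V=f['mtx'],f['view']; d=np.array([(uv[0]-K[0,2])/K[0,0],(uv[1]-K[1,2])/K[1,1],1.])
    if fish:
        r=np.hypot(d[0],d[1]); s=np.sin(r)/r if r>1e-9 else 1; d=np.array([d[0]*s,d[1]*s,np.cos(r)])
    R=V[:3,:3]; return -R.T@V[:3,3], R.T@d/np.linalg.norm(d)
def onz(f,uv,z,fish=False):
    c,d=ray(f,uv,fish); return c+d*(z-c[2])/d[2]
def tri(rays):
    A=np.zeros((3,3));b=np.zeros(3)
    for c,d in rays: P=np.eye(3)-np.outer(d,d);A+=P;b+=P@c
    p=np.linalg.solve(A,b); return p,[np.linalg.norm((np.eye(3)-np.outer(d,d))@(p-c)) for c,d in rays]
E
python3 - <<'E'
from h import *
for n in('scene','top','wrist'):
    f=eyes.grab_frame(n);save(f,n+'0');print(n,f['mtx'].round(1).tolist(),(-f['view'][:3,:3].T@f['view'][:3,3]).round(3))
print(monitor.sense())
a=[cv2.imread(f'pics/{n}0.png') for n in('scene','top')]
E
```

```text
scene [[447.5, 0.0, 321.5], [0.0, 447.5, 212.1], [0.0, 0.0, 1.0]] [ 0.965 -0.317  0.611]
top [[419.7, 0.0, 323.1], [0.0, 419.7, 194.2], [0.0, 0.0, 1.0]] [0.484 0.03  0.935]
wrist [[309.7, 0.0, 320.1], [0.0, 309.7, 198.9], [0.0, 0.0, 1.0]] [ 0.257 -0.465  0.374]
{'clock': 0.15, 'joints': array([-1.44440534e+00,  3.13323980e-01,  1.49823205e+00, -8.26250477e-06,
        1.33101265e+00, -2.23409617e-01]), 'qvel': array([-0.00161997, -0.00184034, -0.00197245, -0.00057026, -0.00139716,
       -0.00047567]), 'joint_efforts': array([ 1.63174896e-03, -4.12365353e+01, -2.59796029e+01, -1.39803856e-04,
        3.24830311e-03, -9.73225127e-06]), 'position': array([ 0.17988074, -0.49302333,  0.23087675]), 'ee_rot': array([ 9.84743604e-01,  1.74010908e-01,  1.96560861e-05, -4.87634489e-04]), 'contact_force': array([0.42420839, 0.29328191, 0.13415694]), 'ft_torque': array([ 0.02682829, -0.02302153, -0.01437049]), 'gripper_force': 0.0, 'finger_gap': 1.0026130573082848}
```

View pics/scene0.png

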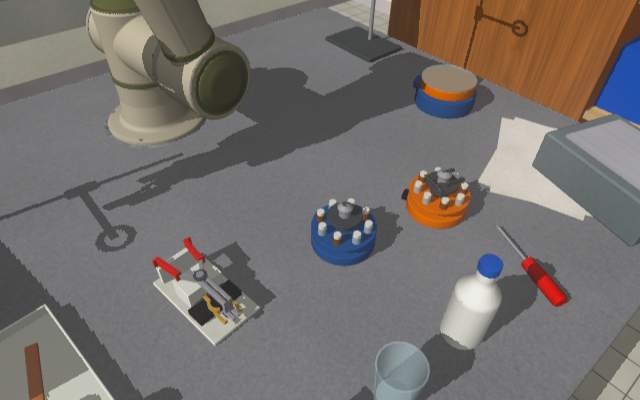

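View pics/top0.png

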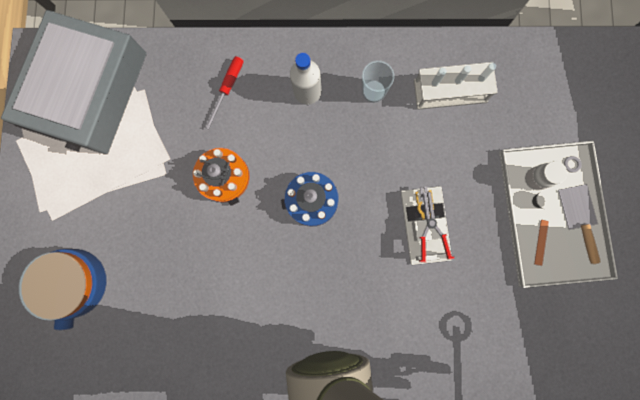

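Scene: pliers lie on the white stand (scene handles ≈(167,268),(193,250); top (423,248),(446,245), jaws toward (422,195)). The blue spindle is at scene (345,210), top (310,196), and orange is at (215,171) in top.

Run:
```python
from h import *
F={n:dict(np.load(f'pics/{n}0.npz')) for n in('scene','top')}
roi={'scene':(140,230,270,340),'top':(395,180,465,270)}
B={}
for n in F:
    f=F[n];x0,y0,x1,y1=roi[n];hsv=cv2.cvtColor(f['frame'],cv2.COLOR_RGB2HSV)[y0:y1,x0:x1]
    m=(((hsv[...,0]<8)|(hsv[...,0]>172))&(hsv[...,1]>150)&(hsv[...,2]>80)).astype(np.uint8)
    k,l,s,c=cv2.connectedComponentsWithStats(m)
    B[n]=[(c[i]+[x0,y0]) for i in range(1,k) if s[i,4]>25]; print(n,B[n])
for i in(0,1):
  for j in(0,1):
    print(i,j,tri([ray(F['scene'],B['scene'][i]),ray(F['top'],B['top'][j])]))
print('blue',tri([ray(F['scene'],(345,208)),ray(F['top'],(310.5,196))]))
print('pivot top',onz(F['top'],(432,223),.055))
a=cv2.resize(F['scene']['frame'][170:350,140:400],None,fx=3,fy=3,interpolation=cv2.INTER_CUBIC)
cv2.imwrite('pics/c1.png',a[:,:,::-1])
```

```text
scene [array([192.62295082, 249.3989071 ]), array([165.95689655, 267.04310345])]
top [array([446.47727273, 247.01136364]), array([423.02380952, 249.23809524])]
0 0 (array([ 0.49357425, -0.18292847,  0.08907274]), [np.float64(0.01917874135728378), np.float64(0.0191787413572837)])
0 1 (array([ 0.47886518, -0.15971206,  0.05707358]), [np.float64(0.0005898740154820227), np.float64(0.0005898740154820434)])
1 0 (array([ 0.48366238, -0.20866139,  0.05579227]), [np.float64(0.0002647604739088924), np.float64(0.0002647604739088392)])
1 1 (array([ 0.46985077, -0.18558889,  0.02597607]), [np.float64(0.020095345599461075), np.float64(0.02009534559946118)])
blue (array([0.58541488, 0.07333361, 0.08584667]), [np.float64(0.001380783651285285), np.float64(0.0013807836512851083)])
pivot top [ 0.53298996 -0.18044881  0.055     ]
```

View pics/c1.png

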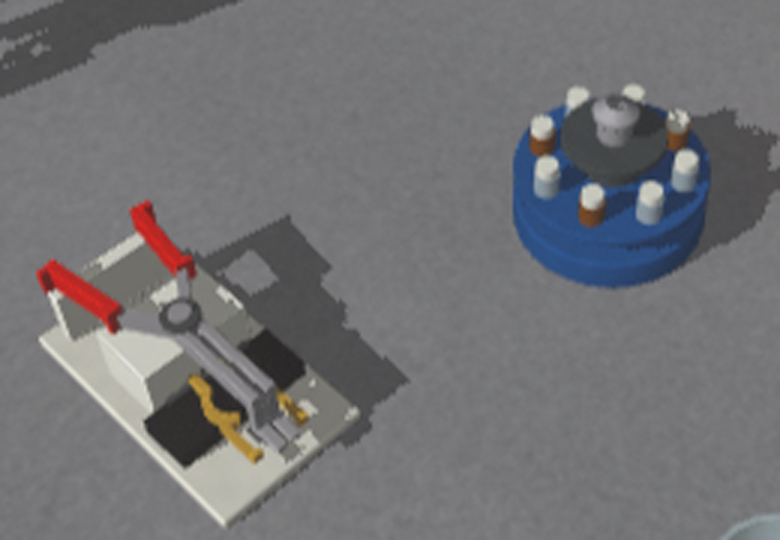

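The crop confirms it: handles are at crop (80,293) and (162,238), pivot (180,315), jaws and brass ring near (245,415). The blue head is at crop (615,105). Triangulated handles come out 50 mm apart at z≈0.056, which matches the text. Next I hover over the pliers and take a wrist look.

View pics/w1.png

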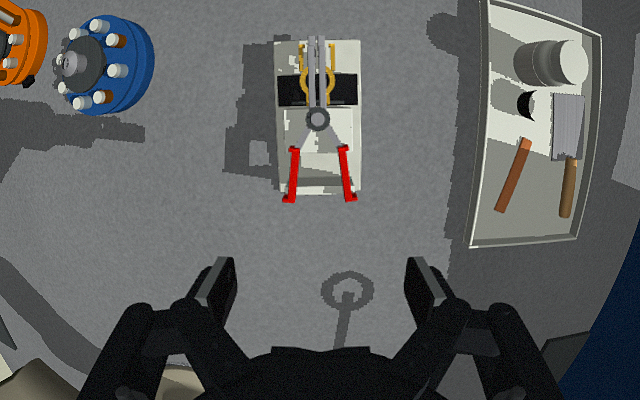

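Wrist view: the handles are at (345,175) and (293,175), pivot (318,119), ring around the jaws (318,75), and the blue spindle near (68,63). This agrees with the two-camera fix within 1 mm. I'll grasp now and try the low-effort reopening while the pliers still sit on the stand.

Run:
```python
from h import *
f=dict(np.load('pics/w1.npz'))
pv=onz(f,(318,119),.056,True); g=np.array([.4815,-.1837]); print('pivot',pv, 'dist',np.linalg.norm(pv[:2]-g),'yaw',np.arctan2(*(pv[:2]-g)[::-1]))
psi=.104; u=np.array([np.cos(psi),np.sin(psi)])
p=g+.001*u
env.reach([*p,.10],q(psi))
print('guard',env.movel([*p,.034],velocity=.12,guard=15))
s=monitor.sense();print(s['position'],s['clock'])
for e in(28,):
    env.close_gripper(e);s=monitor.sense();print(e,s['finger_gap'],s['gripper_force'],s['contact_force'],s['clock'])
f=eyes.grab_frame('wrist');save(f,'w2')
```

```text
pivot [ 0.53291684 -0.17772599  0.056     ] dist 0.05176272710458173 yaw 0.11566919433628967
guard False
[ 0.48311101 -0.18404518  0.03517249] 2.9167
28 0.39550260827348427 25.535459930542856 [-5.60470522  3.07967905 23.68947111] 3.6583
```

View pics/w2.png

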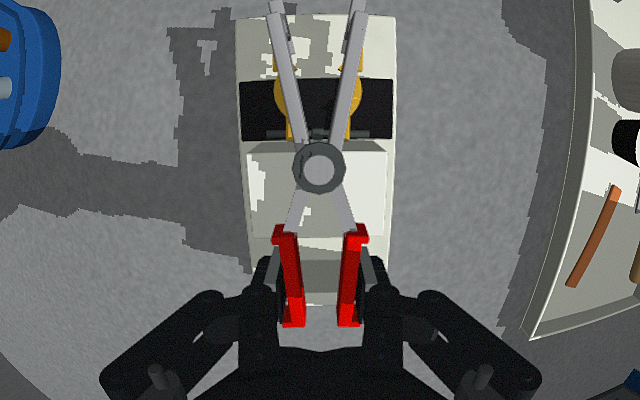

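Pliers are gripped with the jaws opening, pads on the red handles at (290,275) and (350,275), pivot at (318,168). The gap reads 34 mm rather than 22, with 24 N upward: the pads' forward swing is pressing the handles down. I'll ease up and let it settle.

Run:
```python
from h import *
def pr(t):
    s=monitor.sense();print(t,s['position'].round(4),round(s['finger_gap'],3),round(s['gripper_force'],1),s['contact_force'].round(1),round(s['clock'],2))
env.hold(.3);pr('hold')
p=monitor.sense()['position']
env.movel([p[0],p[1],p[2]+.003],velocity=.05);pr('up3')
env.close_gripper(30);pr('close30');env.hold(.4);pr('hold')
```

```text
hold [ 0.4838 -0.1842  0.0368] 0.391 25.6 [-4.8  3.8 23.7] 4.01
up3 [ 0.4838 -0.1843  0.0399] 0.278 28.6 [-0.1 -0.5 -1.2] 4.28
close30 [ 0.4836 -0.1842  0.0394] 0.273 29.0 [ 0.4 -0.1 -1.7] 4.49
hold [ 0.4837 -0.1842  0.0398] 0.278 29.0 [-0.3  0.7 -0.9] 4.89
```

Run:
```python
from h import *
def pr(t):
    s=monitor.sense();print(t,s['position'].round(4),round(s['finger_gap'],3),round(s['gripper_force'],1),s['contact_force'].round(1),round(s['clock'],2))
for e in(20,15.5):
    try: env.close_gripper(e);pr(e)
    except Exception as x: print(e,repr(x))
```

```text
20 [ 0.4837 -0.1842  0.0398] 0.271 29.0 [-0.1  0.1 -0.9] 5.11
15.5 [ 0.4837 -0.1842  0.0398] 0.279 29.0 [-0.1 -0.4 -0.3] 5.33
```

Run:
```python
from h import *
def pr(t):
    s=monitor.sense();print(t,round(s['finger_gap'],3),round(s['gripper_force'],1),round(s['clock'],2))
for a,k in(((12,),{}),((28,),{'width':.05}),((28,),{'foo':1})):
    try: env.close_gripper(*a,**k);pr((a,k))
    except BaseException as x: print(a,k,repr(x)[:300])
```

```text
((12,), {}) 0.274 29.0 5.54
(28,) {'width': 0.05} TypeError("got an unexpected keyword argument 'width'")
(28,) {'foo': 1} TypeError("got an unexpected keyword argument 'foo'")
```

Run:
```python
from h import *
def pr(t):
    s=monitor.sense();print(t,s['position'].round(4),round(s['finger_gap'],3),round(s['gripper_force'],1),s['contact_force'].round(1),round(s['clock'],2))
pr(0);env.release();pr('rel')
env.close_gripper(14);pr('c14')
f=eyes.grab_frame('wrist');save(f,'w3')
```

```text
0 [ 0.4837 -0.1842  0.0398] 0.274 29.0 [-1.  -0.4 -1.6] 5.54
rel [ 0.4838 -0.1843  0.0399] 1.001 0.0 [-0.1  0.5  0. ] 6.17
c14 [ 0.4843 -0.1848  0.042 ] 0.516 17.0 [-5.6  1.7 22.3] 6.8
```

View pics/w3.png

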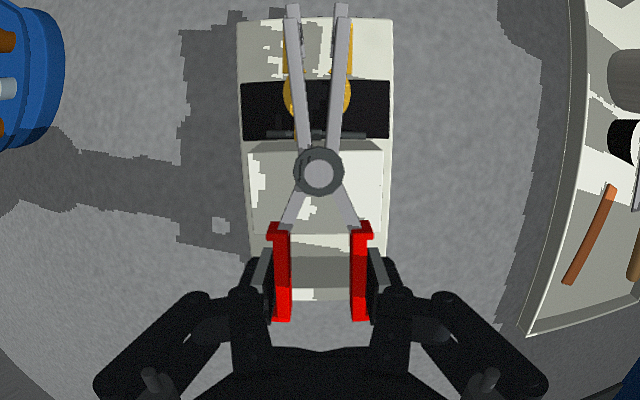

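The view shows handles partly squeezed at about 44 mm (270,270)/(360,270) with jaws half spread. Next I check what the lowest effort does once the stand friction is relieved.

Run:
```python
from h import *
def pr(t):
    s=monitor.sense();print(t,s['position'].round(4),round(s['finger_gap'],3),round(s['gripper_force'],1),s['contact_force'].round(1),round(s['clock'],2))
p=monitor.sense()['position']
env.movel([p[0],p[1],.0405],velocity=.1);pr('z')
env.movel([p[0],p[1],.0435],velocity=.05);pr('up')
env.close_gripper(28);pr('28')
f=eyes.grab_frame('wrist');save(f,'w4')
for c,st in red(f)[0]: print(c.round(1),st)
```

```text
z [ 0.4847 -0.1852  0.0425] 0.476 18.2 [-6.4  3.1 20.9] 7.1
up [ 0.4846 -0.185   0.0441] 0.286 20.5 [-2.6  1.2  9.6] 7.35
28 [ 0.4847 -0.185   0.0442] 0.278 27.2 [-2.4  1.2  9.1] 7.57
[320.5 271.1] [ 281  219   78  101 3168]
```

```bash
python3 - <<'E'
from h import *
def pr(t):
    s=monitor.sense();print(t,s['position'].round(4),round(s['finger_gap'],3),round(s['gripper_force'],1),s['contact_force'].round(1),round(s['clock'],2))
f=dict(np.load('pics/w3.npz'));pv=onz(f,(318,172),.057,True);print('pv',pv)
psi=.104;u=np.array([np.cos(psi),np.sin(psi)])
env.release()
p=monitor.sense()['position'];env.movel([p[0],p[1],.066],velocity=.15)
f=eyes.grab_frame('wrist');save(f,'w5');b=red(f)[0]
P=[onz(f,c,.056,True)[:2] for c,_ in b];print([x.round(4) for x in P],[s.tolist() for _,s in b])
m=np.mean(P,0);pv2=m+.0515*u;print('pv2',pv2)
t=pv2-.030*u;print('goal',t)
env.movel([*t,.066],velocity=.1)
print(env.movel([*t,.050],velocity=.08,guard=12));pr('down')
for e in(20,40,20):
    env.close_gripper(e);pr(e);f=eyes.grab_frame('wrist');save(f,f'w6_{e}')
E
python3 - <<'E'
import cv2,numpy as np
cv2.imwrite('pics/c6.png',np.hstack([cv2.imread(f'pics/{n}.png')[0:340,200:440] for n in('w5','w6_40','w6_20')]))
E
```

```text
pv [ 0.53526756 -0.17853199  0.057     ]
[array([ 0.4796, -0.1602]), array([ 0.4851, -0.2092])] [[261, 207, 25, 90, 1280], [351, 206, 29, 90, 1222]]
pv2 [ 0.53357663 -0.1793283 ]
goal [ 0.50373872 -0.18244268]
False
down [ 0.5032 -0.1824  0.0495] 1.006 0.0 [-0.8 -0.1  1.4] 9.28
20 [ 0.5039 -0.1825  0.0507] 0.615 20.0 [-2.4 -0.3  5.5] 9.71
40 [ 0.5051 -0.1837  0.0531] 0.387 37.8 [-4.5 -0.5 23.4] 10.18
20 [ 0.5051 -0.1836  0.0531] 0.385 37.8 [-5.3  0.8 23.9] 10.44
```

View pics/c6.png

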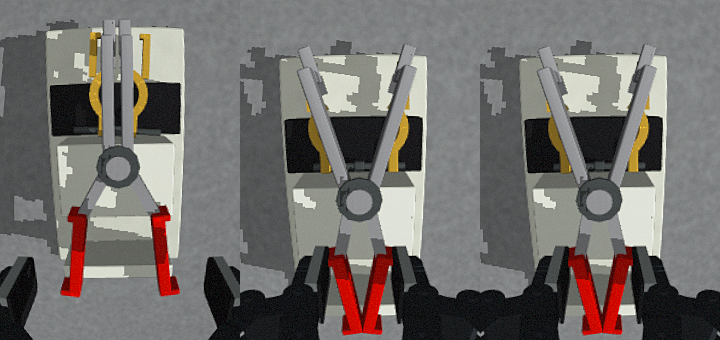

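The panels show relaxed pliers with the ring closed (left) and spread jaws (middle and right). So a grip 30 mm behind the pivot at 20 N holds the relaxed pliers without squeezing (gap 0.615), and lowering the effort never reopens the fingers. Plan: squeeze at the grip point to carry. At the groove, release fully so the pliers settle onto the carousel, then regrip near the flange at 20 N.

```bash
cat >> h.py <<'E'
PSI=.104;U=np.array([np.cos(PSI),np.sin(PSI)])
def pr(t):
    s=monitor.sense();print(t,s['position'].round(4),round(s['finger_gap'],3),round(s['gripper_force'],1),s['contact_force'].round(1),round(s['clock'],2))
E
python3 - <<'E'
from h import *
env.release()
p=monitor.sense()['position'];env.movel([p[0],p[1],.068],velocity=.15)
f=eyes.grab_frame('wrist');save(f,'w7');b=red(f)[0]
P=[onz(f,c,.056,True)[:2] for c,_ in b];m=np.mean(P,0);d=P[0]-P[1];print([x.round(4) for x in P],m,'yaw',np.arctan2(-d[0],d[1]))
t=m
env.movel([*t,.068],velocity=.15)
print(env.movel([*t,.039],velocity=.1,guard=15))
env.close_gripper(28);pr('c')
env.movel([*t,.045],velocity=.05);env.close_gripper(30);pr('up')
env.movel([*t,.075],velocity=.08);env.movel([*t,.15],velocity=.2);pr('lift')
for n in('wrist','scene','top'): save(eyes.grab_frame(n),n+'8')
w=cv2.imread('pics/wrist8.png')[0:340,180:460];s=cv2.imread('pics/scene8.png')[130:300,130:290];s=cv2.resize(s,(320,340))
cv2.imwrite('pics/c8.png',np.hstack([w,s]))
E
```

```text
[array([ 0.4807, -0.1608]), array([ 0.4858, -0.2099])] [ 0.48325314 -0.18530118] yaw 0.10510506664332452
False
c [ 0.4846 -0.1861  0.0419] 0.372 25.8 [-4.8  2.7 23.3] 12.9
up [ 0.4831 -0.1852  0.0446] 0.278 29.0 [ 0.6  0.2 -0.6] 13.38
lift [ 0.4827 -0.185   0.1488] 0.277 29.2 [ 0.4  0.5 -2.5] 14.43
```

View pics/c8.png

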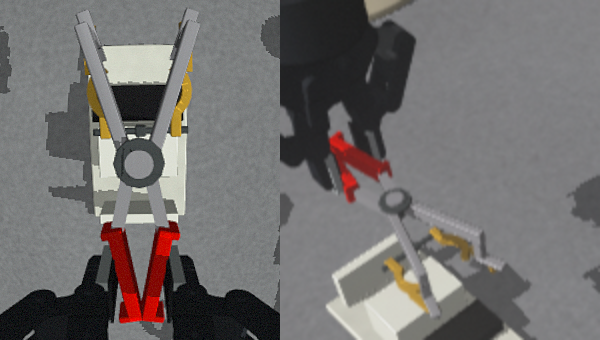

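The ring is lifted with the pliers. Wrist crop: spread ring edges at (89,95)/(191,92), pivot (139,161). Scene crop: pivot (395,200), ring halves hanging on the jaws clear of the stand. Now I move beside the blue carousel for a close look at the spindle.

Run:
```python
from h import *
W=dict(np.load('pics/wrist8.npz'));S=dict(np.load('pics/scene8.npz'))
tcp=np.array([.4827,-.185,.1488])
pv,r=tri([ray(W,(319,161),True),ray(S,(187.5,230))]);print('pivot',pv,r,'rel',pv-tcp)
rc=onz(W,(320,94),.121,True);print('ring',rc,'ahead of tcp',(rc-tcp)[:2]@U,'side',(rc-tcp)[:2]@[-U[1],U[0]])
print('pivot ahead',(pv-tcp)[:2]@U,(pv-tcp)[:2]@[-U[1],U[0]])
env.reach([.503,-.02,.19],q(PSI))
f=eyes.grab_frame('wrist');save(f,'w9');pr('at')
V=f['view'];c=V[:3,:3]@np.array([.585,.073,.094])+V[:3,3];th=np.arctan2(np.hypot(c[0],c[1]),c[2]);a=np.arctan2(c[1],c[0])
uv=f['mtx'][:2,2]+f['mtx'][0,0]*th*np.array([np.cos(a),np.sin(a)]);print(uv)
x,y=[int(v) for v in uv];x=max(x,70);y=max(y,60)
cv2.imwrite('pics/c9.png',cv2.resize(f['frame'][y-60:y+60,x-70:x+70,::-1],None,fx=4,fy=4,interpolation=cv2.INTER_CUBIC));print(x-70,y-60)
```

```text
pivot [ 0.53889623 -0.17845817  0.16499232] [np.float64(0.00023922361760333826), np.float64(0.0002392236176033322)] rel [0.05619623 0.00654183 0.01619232]
ring [ 0.56686234 -0.17611817  0.121     ] ahead of tcp 0.08462964417132028 side 9.672233658459806e-05
pivot ahead 0.056571718310952306 0.0006726074884110131
at [ 0.5028 -0.0208  0.1894] 0.281 29.2 [-0.1 -0.6 -2.1] 15.35
[212.69124034  90.67100454]
142 30
```

View pics/c9.png

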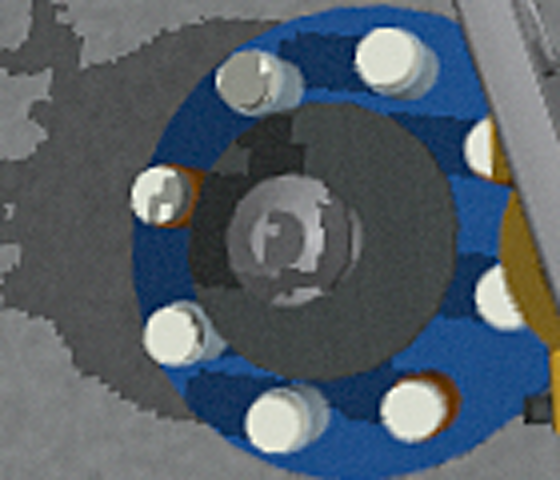

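Head top is at crop (284,240), i.e. pixel (213,90), and the shoulder circle at (323,240). This matches the prediction from the first fix within a pixel. Next: descend guarded, then release.

Run:
```python
from h import *
f=dict(np.load('pics/w9.npz'))
h=onz(f,(213,90),.094,True);s=onz(f,(142+323/4,90),.070,True);print('head',h,'shoulder',s)
T=dict(np.load('pics/top0.npz'));print('tri',tri([ray(f,(213,90),True),ray(T,(310.5,196))]))
b=(h[:2]+s[:2]+[.585,.073])/3 if np.linalg.norm(h[:2]-[.585,.073])<.006 and np.linalg.norm(h[:2]-s[:2])<.006 else None
print(b)
N=np.array([-U[1],U[0]])
t=b-.0875*U-.0003*N
env.movel([*t,.19],velocity=.15);env.movel([*t,.140],velocity=.15);pr('above')
g=env.movel([*t,.1005],velocity=.06,guard=6);pr(g)
for n in('wrist','scene'): save(eyes.grab_frame(n),n+'10')
a=cv2.imread('pics/wrist10.png')[0:340,180:460];s=cv2.resize(cv2.imread('pics/scene10.png')[140:310,240:400],(320,340))
cv2.imwrite('pics/c10.png',np.hstack([a,s]))
```

```text
head [0.58554192 0.07277664 0.094     ] shoulder [0.58584162 0.07228379 0.07      ]
tri (array([0.58453914, 0.07223392, 0.09431302]), [np.float64(0.001081426611376747), np.float64(0.0010814266113765827)])
[0.58546118 0.07268681]
above [0.4989 0.0627 0.1405] 0.279 29.2 [ 0.3  0.3 -2.5] 16.54
False [0.4987 0.0633 0.1007] 0.279 29.2 [ 0.2 -0.3 -1.3] 17.35
```

Run:
```python
from h import *
p=monitor.sense()['position']
g=env.movel([p[0],p[1],.096],velocity=.03,guard=5);pr(g)
env.release();pr('rel');env.hold(.2)
for n in('wrist','scene'): save(eyes.grab_frame(n),n+'11')
W=dict(np.load('pics/wrist11.npz'));S=dict(np.load('pics/scene11.npz'))
for f,fi in((W,1),(S,0)):
    for c,s in red(f)[0]: print(fi,c.round(1),s.tolist())
a=cv2.imread('pics/wrist11.png')[0:340,180:460];s=cv2.resize(cv2.imread('pics/scene11.png')[140:310,240:400],(320,340))
cv2.imwrite('pics/c11.png',np.hstack([a,s]))
```

```text
False [0.4988 0.0633 0.096 ] 0.28 29.2 [ 0.2 -0.4 -0.5] 17.75
rel [0.4988 0.0633 0.0961] 1.0 0.0 [ 0.3 -0.2 -0.2] 18.38
1 [281.  204.4] [272, 179, 19, 45, 538]
1 [351.7 206.8] [343, 182, 17, 45, 530]
0 [315.  202.8] [312, 200, 7, 7, 26]
0 [299.6 216.3] [290, 209, 20, 15, 162]
0 [544.1 282. ] [521, 257, 46, 49, 845]
```

View pics/c11.png

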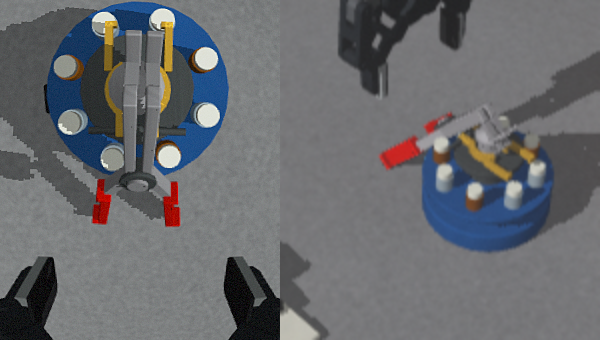

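The last permitted view: the ring sits round the blue spindle in the groove, and the pliers tipped back with handles down behind the carousel and jaws up out of the lugs. Next I triangulate the right handle's ends (wrist (350,184)/(352,225), scene (310,211)/(292,221)) to regrasp with a pitched tool.

Run:
```python
from h import *
W=dict(np.load('pics/wrist11.npz'));S=dict(np.load('pics/scene11.npz'))
fr,e1=tri([ray(W,(350.5,184),True),ray(S,(309.5,211.5))]);re,e2=tri([ray(W,(352,225),True),ray(S,(292,220.5))])
mid,e3=tri([ray(W,(351.7,206.8),True),ray(S,(299.6,216.3))])
print(fr,e1,re,e2,mid,e3,np.linalg.norm(fr-re))
d=(fr-re)/np.linalg.norm(fr-re);print('pitch deg',np.degrees(np.arcsin(d[2])),'yaw',np.arctan2(d[1],d[0]))
pv=(180+138,182);print('pivot ray', [ (lambda c,dd:(c+dd*((z-c[2])/dd[2])).round(4))(*ray(W,pv,True)) for z in(.09,.1,.11)])
for c in((281,204.4),):print('left at mid z',onz(W,c,mid[2],True))
for z,a in((.11,20),(.09,20),(.09,30)):
    from scipy.spatial.transform import Rotation as R
    r=(R.from_euler('z',PSI)*R.from_euler('y',-np.radians(a))*R.from_euler('x',np.pi)).as_quat()
    print(a,kinematics.ik([.46,.06,z],r))
```

```text
[0.52811946 0.04637959 0.05034711] [np.float64(0.0013363465755494837), np.float64(0.0013363465755494794)] [0.48337834 0.03587192 0.00171664] [np.float64(0.00257927302678352), np.float64(0.0025792730267834795)] [0.50489733 0.04046856 0.02467385] [np.float64(0.00012509338575676752), np.float64(0.00012509338575685412)] 0.06691114722046286
pitch deg 46.618108998843674 yaw 0.23067443299829704
pivot ray [array([0.5395, 0.0686, 0.09  ]), array([0.5423, 0.0688, 0.1   ]), array([0.545 , 0.0691, 0.11  ])]
left at mid z [0.50149453 0.09264932 0.02467385]
20 [-0.17827426  0.17606045  2.08619055  0.1831236   0.55054248  1.14818748]
20 [-0.17827426  0.21706622  2.10566117  0.20337444  0.49118813  1.12485113]
30 [-0.2136523   0.18127012  2.22904334  0.6071405   0.27726862  0.70437911]
```

Mid-handles are 52 mm apart at z≈0.025 with pitch ≈48° and rear ends on the bench. I'll regrasp them near the flange at 20 N with the tool pitched 30°.

```bash
cat >> h.py <<'E'
from scipy.spatial.transform import Rotation as R
def qt(psi,a): return (R.from_euler('z',psi)*R.from_euler('y',-np.radians(a))*R.from_euler('x',np.pi)).as_quat()
E
python3 - <<'E'
from h import *
psi=.067;r=qt(psi,30);ap=R.from_quat(r).apply([0,0,1]);print('approach',ap.round(3))
t=np.array([.521,.0678,.0235])
for k in(0,.04,.08): assert kinematics.ik(t-k*ap,r) is not None
p=monitor.sense()['position']
env.reach(list(t-.085*ap),r);pr('pre')
g=env.movel(list(t),velocity=.08,guard=10);pr(g)
f=eyes.grab_frame('wrist');save(f,'w12')
for c,s in red(f)[0]: print(c.round(1),s.tolist())
env.close_gripper(20);pr('c20')
f=eyes.grab_frame('wrist');save(f,'w13')
for c,s in red(f)[0]: print(c.round(1),s.tolist())
E
```

```text
approach [ 0.499  0.033 -0.866]
pre [0.4795 0.0649 0.0977] 1.0 0.0 [-0.7  0.4 -0.1] 19.38
False [0.5211 0.0678 0.0235] 0.995 0.0 [-0.1  0.1  0.5] 20.6
[271.5 291. ] [259, 248, 25, 80, 1258]
[369.  291.2] [358, 248, 24, 80, 1234]
c20 [0.5211 0.0679 0.0237] 0.621 20.5 [-1.4 -0.5  2.7] 21.04
[271.9 289.3] [260, 248, 24, 79, 1197]
[368.2 289.5] [358, 248, 23, 79, 1201]
```

Held relaxed at gap 0.621 with no squeezing. Now a guarded lift.

Run:
```python
from h import *
t=monitor.sense()['position']
g=env.movel([t[0],t[1],t[2]+.03],velocity=.06,guard=12);pr(g)
if not g:
    g=env.movel([t[0],t[1],t[2]+.11],velocity=.12,guard=12);pr(g)
for n in('wrist','scene','top'): save(eyes.grab_frame(n),n+'14')
W=dict(np.load('pics/wrist14.npz'))
for c,s in red(W)[0]: print(c.round(1),s.tolist())
for n in('scene','top'):
    f=dict(np.load(f'pics/{n}14.npz'));hsv=cv2.cvtColor(f['frame'],cv2.COLOR_RGB2HSV)
    m=((hsv[...,0]>15)&(hsv[...,0]<28)&(hsv[...,1]>130)&(hsv[...,2]>90)).astype(np.uint8)
    V=f['view'];c=V[:3,:3]@np.array([.5855,.0727,.075])+V[:3,3];uv=(f['mtx']@c/c[2])[:2];print(n,'seat px',uv.round(1))
    k,l,s,c=cv2.connectedComponentsWithStats(m)
    for i in range(1,k):
        if s[i,4]>8: print('  brass',c[i].round(1),s[i].tolist())
    for c,s in red(f)[0]: print('  red',c.round(1),s.tolist())
```

```text
False [0.5209 0.0679 0.0533] 0.62 21.4 [-0.  -0.1 -0.7] 21.74
False [0.5206 0.0679 0.1327] 0.618 21.4 [-0.5  1.2 -1.1] 22.56
[187.3   4.1] [177, 0, 19, 13, 143]
[272.  289.5] [260, 248, 24, 80, 1181]
[368.1 289.4] [358, 248, 23, 80, 1191]
scene seat px [343.6 212.8]
  brass [342.2 218.8] [330, 207, 26, 23, 142]
  brass [359.7 215.1] [351, 210, 17, 12, 72]
  red [292.7 174.3] [288, 169, 11, 11, 72]
  red [544.2 282. ] [521, 257, 46, 49, 845]
top seat px [310.6 196.1]
  brass [316.6 194.4] [314, 179, 5, 30, 68]
  brass [239.5 185. ] [237, 181, 6, 10, 17]
  brass [301.9 185.2] [301, 180, 2, 11, 12]
  red [231.2  74.6] [220, 57, 23, 38, 386]
  red [323.9 229. ] [322, 223, 4, 12, 35]
  red [299.1 231.2] [297, 225, 5, 14, 42]
```

The ring stayed on the spindle: brass pixels surround the seat in both views and none travelled with the pliers. Now I carry the pliers back, levelled.

Run:
```python
from h import *
p=monitor.sense()['position']
env.movel([p[0]-.02,p[1],.20],velocity=.2);env.hold(.25)
g=np.array([.4815,-.1837]);t=g+.0096*U
r=qt(PSI,-18)
for z in(.17,.10,.052): print(kinematics.ik([*t,z],r))
try:
    env.reach([*t,.17],r);pr('over')
    for n in('wrist','scene'): save(eyes.grab_frame(n),n+'15')
    W=dict(np.load('pics/wrist15.npz'));S=dict(np.load('pics/scene15.npz'))
    for f in(W,S):
        for c,s in red(f)[0]: print(c.round(1),s.tolist())
    hsv=cv2.cvtColor(W['frame'],cv2.COLOR_RGB2GRAY)
    print('circ',cv2.HoughCircles(cv2.medianBlur(hsv[60:260,220:420],3),cv2.HOUGH_GRADIENT,1,30,param1=100,param2=18,minRadius=10,maxRadius=32))
except env.MotionError as e: print(e)
```

```text
[-0.49385162  0.52911195  1.3762995  -0.17527291  1.49965474  1.00865671]
[-0.49385162  0.60664863  1.44692806 -0.17906823  1.3538003   1.03502012]
[-0.49385162  0.67099188  1.47910568 -0.18378823  1.25886096  1.05305637]
over [ 0.4912 -0.1818  0.1698] 0.62 21.4 [ 0.4  0.2 -1.1] 24.44
[272.2 289.7] [260, 248, 24, 80, 1200]
[368.1 289.6] [358, 248, 23, 80, 1191]
[178.1 191.6] [168, 182, 22, 21, 180]
[156.4 213.2] [154, 207, 6, 14, 40]
[544.2 282. ] [521, 257, 46, 49, 847]
circ [[[100.5 175.5  31.4]]]
```

Run:
```python
from h import *
W=dict(np.load('pics/wrist15.npz'));S=dict(np.load('pics/scene15.npz'))
mw=red(W)[1];ms=red(S)[1]
def ends(m,b):
    y,x=np.nonzero(m[b[1]:b[3],b[0]:b[2]]);P=np.c_[x+b[0],y+b[1]].astype(float);c=P.mean(0);v=np.linalg.svd(P-c,full_matrices=False)[2][0]
    v*=np.sign(v[1]);s=(P-c)@v;return c+v*np.percentile(s,4),c+v*np.percentile(s,96),c   # top end, bottom end
a=ends(mw,(255,240,290,330));b=ends(ms,(165,178,195,205));print(a,b)
fr,e1=tri([ray(W,a[0],True),ray(S,b[1])]);re,e2=tri([ray(W,a[1],True),ray(S,b[0])]);md,e3=tri([ray(W,a[2],True),ray(S,b[2])])
print(fr,e1,re,e2,md,e3);d=fr-re;print(np.linalg.norm(d),'pitch',np.degrees(np.arctan2(d[2],np.hypot(d[0],d[1]))))
print('rel TCP',md-monitor.sense()['position'])
```

```text
(array([271.79856364, 252.96306403]), array([272.48123112, 323.90915325]), array([272.1525    , 289.74583333])) (array([170.08586254, 184.2012443 ]), array([187.05771343, 199.79135218]), array([178.12222222, 191.58333333]))
[ 0.5101853  -0.15796733  0.18659718] [np.float64(0.0011724844457140988), np.float64(0.001172484445714213)] [ 0.4751843  -0.16177927  0.1988405 ] [np.float64(0.003205789718735814), np.float64(0.0032057897187358683)] [ 0.48359892 -0.15821828  0.18551612] [np.float64(0.0005139334021315094), np.float64(0.0005139334021316266)]
0.03727599254973275 pitch -19.174761869583712
rel TCP [-0.00757849  0.02323848  0.01515692]
```

Run:
```python
from h import *
W=dict(np.load('pics/wrist15.npz'));S=dict(np.load('pics/scene15.npz'))
O=[(W,1,(271.8,253),(272.5,323.9)),(S,0,(187.06,199.8),(170.1,184.2))]
md=np.array([.4836,-.1582,.1855])
def proj(f,P,fish):
    c=f['view'][:3,:3]@P+f['view'][:3,3]
    if not fish: return (f['mtx']@c/c[2])[:2]
    th=np.arctan2(np.hypot(c[0],c[1]),c[2]);a=np.arctan2(c[1],c[0]);return f['mtx'][:2,2]+f['mtx'][0,0]*th*np.array([np.cos(a),np.sin(a)])
for p in range(-30,50,10):
    d=np.array([np.cos(np.radians(p))*np.cos(.05),np.cos(np.radians(p))*np.sin(.05),np.sin(np.radians(p))])*.024
    print(p,[(proj(f,md+d,k)-proj(f,md-d,k)-(np.array(a)-np.array(b))).round(1).tolist() for f,k,a,b in O])
```

```text
-30 [[0.8, -14.0], [2.1, 11.7]]
-20 [[-1.1, -6.7], [2.3, 9.0]]
-10 [[-3.0, 2.9], [1.9, 5.4]]
0 [[-4.8, 14.8], [1.0, 1.3]]
10 [[-6.4, 28.5], [-0.5, -3.4]]
20 [[-7.9, 43.7], [-2.5, -8.4]]
30 [[-9.0, 59.8], [-4.9, -13.7]]
40 [[-9.9, 76.3], [-7.7, -19.0]]
```

Pitch comes out at roughly −5° (nose slightly low), so I trim the tool tilt to −12° and set the pliers down guarded.

Run:
```python
from h import *
g=np.array([.4815,-.1837]);t=g+.0045*U;r=qt(PSI,-12)
env.reach([*t,.11],r)
gd=env.movel([*t,.0455],velocity=.07,guard=5);pr(gd)
env.release();pr('rel')
p=monitor.sense()['position'];env.movel([p[0],p[1],.13],velocity=.15)
env.reach([.46,-.185,.19],q(PSI));env.hold(.2);pr('up')
for n in('wrist','scene','top'): save(eyes.grab_frame(n),n+'16')
F={n:dict(np.load(f'pics/{n}16.npz')) for n in('wrist','scene','top')}
for n in F: print(n,[(c.round(1),s.tolist()) for c,s in red(F[n])[0]])
for c,_ in red(F['wrist'])[0]: print(onz(F['wrist'],c,.056,True))
for n in('scene','top'):
    f=F[n];hsv=cv2.cvtColor(f['frame'],cv2.COLOR_RGB2HSV);m=((hsv[...,0]>15)&(hsv[...,0]<28)&(hsv[...,1]>130)&(hsv[...,2]>90)).astype(np.uint8)
    k,l,s,c=cv2.connectedComponentsWithStats(m);print(n,[(c[i].round(1).tolist(),s[i].tolist()) for i in range(1,k) if s[i,4]>8])
```

```text
False [ 0.4862 -0.1834  0.0459] 0.62 21.6 [ 0.1  0.  -0.9] 25.97
rel [ 0.486  -0.1832  0.0456] 1.005 0.0 [-0.4 -0.5 -0.4] 26.39
up [ 0.46   -0.1846  0.1884] 0.997 0.0 [ 0.6  0.6 -0. ] 27.69
wrist [(array([348.6, 172.4]), [342, 143, 18, 57, 457]), (array([295.2, 172.1]), [284, 144, 19, 56, 470])]
scene [(array([190.2, 247.3]), [181, 235, 21, 25, 172]), (array([163.3, 264.5]), [150, 254, 27, 24, 223]), (array([544.2, 282. ]), [521, 257, 46, 49, 841])]
top [(array([231.2,  74.6]), [220, 57, 23, 38, 386]), (array([445.7, 245.6]), [443, 238, 7, 16, 55]), (array([423.8, 248.8]), [421, 240, 5, 19, 63])]
[ 0.47732687 -0.20878134  0.056     ]
[ 0.47254241 -0.16012062  0.056     ]
scene [([342.2, 218.8], [330, 207, 26, 23, 142]), ([359.5, 215.1], [351, 210, 17, 12, 71])]
top [([235.4, 188.1], [225, 178, 19, 20, 61]), ([316.5, 195.0], [314, 179, 5, 30, 71]), ([302.4, 186.1], [301, 180, 3, 13, 22]), ([306.6, 204.7], [304, 200, 5, 10, 27])]
```

Run:
```python
from h import *
F={n:dict(np.load(f'pics/{n}16.npz')) for n in('wrist','scene','top')}
print('hL',tri([ray(F['wrist'],(295.2,172.1),True),ray(F['scene'],(190.2,247.3)),ray(F['top'],(423.8,248.8))]))
print('hR',tri([ray(F['wrist'],(348.6,172.4),True),ray(F['scene'],(163.3,264.5)),ray(F['top'],(445.7,245.6))]))
w=F['wrist']['frame'];m=red(F['wrist'])[1]
f=F['scene'];hsv=cv2.cvtColor(f['frame'],cv2.COLOR_RGB2HSV);ms=((hsv[...,0]>13)&(hsv[...,0]<30)&(hsv[...,1]>110)&(hsv[...,2]>70))
print('\n'.join(''.join('#' if v else '.' for v in r) for r in ms[202:234,326:372]))
f=F['top'];hsv=cv2.cvtColor(f['frame'],cv2.COLOR_RGB2HSV);mt=((hsv[...,0]>13)&(hsv[...,0]<30)&(hsv[...,1]>110)&(hsv[...,2]>60))
print('\n'.join(''.join('#' if v else '.' for v in r) for r in mt[176:214,294:326]))
```

```text
hL (array([ 0.47726903, -0.16089437,  0.06325331]), [np.float64(0.0028349826967692857), np.float64(0.0010562444048153354), np.float64(0.0022815733642960034)])
hR (array([ 0.48258067, -0.20805563,  0.06244153]), [np.float64(0.0036096259446615027), np.float64(0.002506389779782984), np.float64(0.004506839639471426)])
...........##.................................
..........###.................................
..........##..................................
..............................................
..............................................
....###.......................................
...######.....................................
....######.................#..................
.....######................#.#................
.....#######..............#######.............
.......#####..............########............
........####.............###########..........
........#####............###..########........
.........#####...........###...#########......
.........######.................#########.....
..........###########............#########....
..........###########...........
[... 1273 characters left out ...]
.......
.......................##.......
.......................##.......
.......................##.......
.........#.............##.......
.........#.............###......
.........#.............##.......
.........#............###.......
.........##...........###.......
..........##.........###........
...........###......####........
...........####.....###.........
............###.....###.........
............###.....###.........
............###.....####........
............###.....####........
............###.....####........
............###.................
................................
................................
................................
................................
```

Ring looks closed and symmetric about the seat. The hovering arm was partly hiding the handles in the top view, so I clear the arm and recheck the pliers' height with the same method as at the start.

Run:
```python
from h import *
env.set_joints([-1.444,.313,1.498,0,1.331,-.223])
env.hold(.3);pr('home')
for n in('wrist','scene','top'): save(eyes.grab_frame(n),n+'17')
F={n:dict(np.load(f'pics/{n}17.npz')) for n in('wrist','scene','top')}
A={'scene':(140,230,270,340),'top':(395,180,465,270)}
B={n:[c for c,_ in sorted(red(F[n],A[n])[0],key=lambda t:t[0][0])] for n in A};print(B)
L=tri([ray(F['scene'],B['scene'][1]),ray(F['top'],B['top'][0])]);Rr=tri([ray(F['scene'],B['scene'][0]),ray(F['top'],B['top'][1])]);print(L,Rr)
# ends of the handles, per view
def ends(n):
    out=[]
    m=red(F[n],A[n])[1];k,l=cv2.connectedComponents(m)
    for i in range(1,k):
        y,x=np.nonzero(l==i)
        if len(x)<25: continue
        P=np.c_[x,y].astype(float);c=P.mean(0);v=np.linalg.svd(P-c,full_matrices=False)[2][0];v*=np.sign(v[1]);s=(P-c)@v
        out.append((c+v*np.percentile(s,4),c+v*np.percentile(s,96)))
    return sorted(out,key=lambda e:e[0][0])
es,et=ends('scene'),ends('top')
for a,b in((es[1],et[0]),(es[0],et[1])):
    re,e1=tri([ray(F['scene'],a[0]),ray(F['top'],b[1])]);fr,e2=tri([ray(F['scene'],a[1]),ray(F['top'],b[0])]);print('rear',re.round(4),'front',fr.round(4),e1[0],e2[0])
```

```text
home [ 0.1805 -0.4928  0.2311] 0.998 0.0 [-0.1 -0.   0.8] 29.68
{'scene': [array([163.21875   , 264.48660714]), array([190.15606936, 247.35260116])], 'top': [array([423.65168539, 252.59550562]), array([447.02222222, 250.36666667])]}
(array([ 0.47210742, -0.1607159 ,  0.05683571]), [np.float64(0.0008083717946228444), np.float64(0.0008083717946227317)]) (array([ 0.47674616, -0.20957604,  0.05621254]), [np.float64(0.00015804184492988857), np.float64(0.00015804184492985952)])
rear [ 0.4487 -0.1597  0.0595] front [ 0.4978 -0.1619  0.0567] 0.00023659929448328112 0.000720578996104017
rear [ 0.4537 -0.2153  0.058 ] front [ 0.5005 -0.2037  0.0545] 0.0004482682225365243 0.0007048004764014744
```

Pliers lie level at the starting height, 7 mm further back than at the start, which is within tolerance. The arm is clear, so I hand in.

```bash
python3 -c "
from h import *
print(job.hand_in())"
```

```text
the job is handed in; nothing more can be done
None
```

I handed the job in at about 30 s on the clock, with no verdict returned: the images show the ring closed in the blue groove and the pliers level on their stand 7 mm behind their start, after they tipped off the ring on release at the carousel and I regrasped them to carry them back.

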